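# Seat the cover of a bangle case evenly, in cross order

## Robot

A 6-joint arm with a two-finger parallel gripper is mounted at the origin on the work surface. World frame = base frame: x ahead of the robot, y to its left, z up, the work surface at z = 0. Lengths are in mm, angles in rad, forces in N, time in s.
With the tool pointing down it reaches from about 350 to 775 mm from the base axis. Payload 7.3 kg.
Tool frame: the origin (TCP) lies midway between the tips of the shut fingers; the grasp point (between the pads) lies 19 mm behind it; z points along the fingers, y is the line along which they close (so a half turn about z gives the same grasp; the last joint's range is limited). The gripper opens to 92 mm and grips with 3 to 60 N. Pads are 19 mm wide; open, the fingers measure 130 mm over their backs; the gripper's body (75 mm by 190 mm) begins 47 mm behind the grasp point.
Start: joints at [1.174, 0.342, 1.524, -0, 1.275, -0.146], TCP at [130.279, 508.601, 202.041] pointing down, gripper open.
Joint ranges: [-2.53, 2.53], [-0.77, 2.02], [0.04, 2.7], [-1, 4.14], [0.28, 2.66], [-3.11, 3.11]. Speed limits (rad/s): [2.57, 2.57, 3.14, 3.14, 3.14, 3.14].

## Interface

Orientations are given as [roll, pitch, yaw] about the fixed x, y, z axes, in that order (R = Rz(yaw) Ry(pitch) Rx(roll)).
In Python, from plant import bot gives the robot as it stands. The module is installed in compiled form; this text tells all that it offers.
- The arm moves only by the shell command python3 -m crank 'ROWS' [OPENING]. ROWS is JSON, a list of rows, each a list of 6 numbers: the shift along the tool's x, y, z in m, then the turn, a rotation vector about the tool's x, y, z in rad. In form: [[dx, dy, dz, wx, wy, wz], ...]. A call has 1 to 5 rows; each row shifts and turns the commanded pose from where the row before left it, along the tool's axes as they then stand; what a row does not reach is not made up. A row lasts 1/8 s, in which the tool goes at most 62.5 mm and 10.7 degrees, less where a joint would pass 70% of its speed; a pose out of reach is approached as far as the arm can. A call is refused whole if a number of a shift passes 0.0625 or a number of a turn 0.188, either way. A call with a gripper value outside its range is refused whole. OPENING is the opening in per cent of the stroke, from 0 (shut) to 100 (fully open), set as the call begins (- or left out, the last holds). The fingers move at their own pace and stop on an object; the grip force is fixed at half the most. Time passes only in rows, so rows that do not move let the fingers close. It gives the time, the measured TCP pose, the force, the opening and the grip force at its end, in the units of the state.
- bot.get_obs(): the state, without advancing time (a new reading comes with each control period).
- bot.capture(name): name is "scene" or "top" or "wrist"; returns a dict with "color" (420x560x3 uint8, blue, green, red), "fov_y" (degrees; the focal length in pixels is half the picture's height over the tangent of half this angle, whatever the lens; pixels are square), "cx", "cy" (the principal point, pixels), "extrinsics" (4x4, takes a point from world to camera coordinates); the wrist camera has in their place "tool_from_camera" (4x4, takes a point from camera to tool coordinates, whose origin is the TCP and whose axes are the flange's). Camera axes: x right, y up, looking along -z (the intrinsics and any distortion apply to the point x, -y, -z); pixel columns grow to the right and rows downward; lengths in mm; the calibration is good to about 2 mm. The wrist camera is an equidistant fisheye: a pixel r from the principal point sees the ray r / f radians off the axis. A picture is of the moment at which its call begins: read the wrist's pose just before it. There is no depth.
- bot.close_job(): hands the job in; it is judged then, once.
The state is a dict: "time": time; "joint_positions": joint angles; "dq": joint speeds; "tau": joint torques, N m; "tool_pos": TCP position; "tcp_rot": TCP orientation; "contact_force": force on the tool from outside, world axes, zero at the start; "moment": the same for the moment, N m; "grip_width": finger opening in mm; "finger_force": force on a finger pad.
Only numpy, scipy, OpenCV 4.12 (cv2) and the standard library are available. Lean on these libraries where they do the work, as an engineer would, in place of code of your own. Each camera call takes 0.05 s, during which the arm holds its last target. There are 200 camera calls.

## Task

Close the bangle case: first push each of its four steel corner caps about half way down, one cap, then the one diagonally opposite, then the other two. When all four are half way, push them fully home in the same crossing order (one diagonal pair before the other), so that the clear cover sinks evenly and sits level. Leave the small box, the padlock and the round tin beside it undisturbed.

Things in the scene. Friction and masses are not known exactly. Their poses are not given: they have to be found in the camera images.
- cap1_top (a point): top centre of the near left push cap of the bangle case (as seen by the robot with the case unturned; it is turned up to 35 deg); diagonally opposite cap3. Steel mushroom, 36 mm across, 34 tall. Slides straight down 24 mm: top 121 mm high when raised (as at the start), 97 home at a hard stop. About 7 N friction, more if fast; stays where left.
- cap2_top (a point): top centre of the far left push cap of the bangle case (as seen by the robot with the case unturned; it is turned up to 35 deg); diagonally opposite cap4. Steel mushroom, 36 mm across, 34 tall. Slides straight down 24 mm: top 121 mm high when raised (as at the start), 97 home at a hard stop. About 7 N friction, more if fast; stays where left.
- cap3_top (a point): top centre of the far right push cap of the bangle case (as seen by the robot with the case unturned; it is turned up to 35 deg); diagonally opposite cap1. Steel mushroom, 36 mm across, 34 tall. Slides straight down 24 mm: top 121 mm high when raised (as at the start), 97 home at a hard stop. About 7 N friction, more if fast; stays where left.
- cap4_top (a point): top centre of the near right push cap of the bangle case (as seen by the robot with the case unturned; it is turned up to 35 deg); diagonally opposite cap2. Steel mushroom, 36 mm across, 34 tall. Slides straight down 24 mm: top 121 mm high when raised (as at the start), 97 home at a hard stop. About 7 N friction, more if fast; stays where left.
- cover_mid (a point): middle of the top face of the case's cover: clear pane in a pale wood frame, 164 x 204 mm, 8 thick, over a dark wood tray 170 x 210 mm, 55 high, fixed to the table. Weak springs hold it up against the caps (corners of a 130 x 170 mm rectangle), which push it down; top face 87 mm high when raised, 63 when seated. Thin steel guides at its sides. z up.
- small_box_mid (a point): bystander, leave alone: centre of a small closed wooden box, 75 x 95 mm, 46 mm high over its four tiny steel studs; loose, beside the bangle case. Not to be confused with it.
- padlock_mid (a point): bystander, leave alone: middle of a dark steel padlock lying flat, body 45 x 50 x 22 mm, loose, beside the bangle case.
- tin_mid (a point): bystander, leave alone: centre of a round brass tin, 66 mm across, 42 mm high, loose, beside the bangle case.

How it is judged:
By the outcome, as a careful person would: the job done as asked, in the order asked, and still so for the second after the job is handed in, with the robot touching nothing.
It also fails if it takes over 64 s, if anything falls off the work surface, if the arm or the gripper's body presses on something with over 40 N, if the wrist force passes 120 N, or if a joint passes its speed limit or range.

## Working session

There is one attempt and no reset: what is moved stays moved. The work goes in short steps, Python scripts to look and compute and a shell command to move; the robot and the scene stay as the last step left them, time stands still between calls to the robot, and variables do not carry over. Pictures are saved under pics/ and viewed, at most 10 in all, crops included, and the job is handed in when it is done.

```bash
mkdir -p pics; python3 - <<'E'
from plant import bot
import cv2
o=bot.get_obs();print({k:o[k] for k in("time","tool_pos","tcp_rot","contact_force","grip_width")})
for n in("scene","top"):
    c=bot.capture(n);cv2.imwrite(f"pics/{n}0.png",c["color"]);print(n,c["fov_y"],c["cx"],c["cy"],c["extrinsics"],c.keys())
E
```

```text
{'time': 0.0, 'tool_pos': array([130.10419647, 508.16214467, 201.37168334]), 'tcp_rot': array([-3.14010656e+00, -2.05686154e-04,  2.89079846e+00]), 'contact_force': array([ 0.60428024,  0.85282276, -0.07768223]), 'grip_width': 91.61159845413097}
scene 44.08880202314943 276.26037100631606 216.4306620108876 [[ 8.24166916e-01  5.66214115e-01 -1.22666495e-02 -4.86420266e+02]
 [-4.08977981e-01  6.10001587e-01  6.78701020e-01  1.35624103e+02]
 [ 3.91772773e-01 -5.54346137e-01  7.34312232e-01 -1.32204634e+03]
 [ 0.00000000e+00  0.00000000e+00  0.00000000e+00  1.00000000e+00]] dict_keys(['color', 'fov_y', 'cx', 'cy', 'extrinsics'])
top 51.73427908070609 276.8583185878302 206.14109049938165 [[ 6.62794059e-03 -9.99967515e-01  4.58689541e-03  5.43027713e+01]
 [ 9.95214922e-01  7.04347410e-03  9.74558765e-02 -5.50478612e+02]
 [-9.74850183e-02  3.91901500e-03  9.95229276e-01 -1.07112146e+03]
 [ 0.00000000e+00  0.00000000e+00  0.00000000e+00  1.00000000e+00]] dict_keys(['color', 'fov_y', 'cx', 'cy', 'extrinsics'])
```

View pics/top0.png

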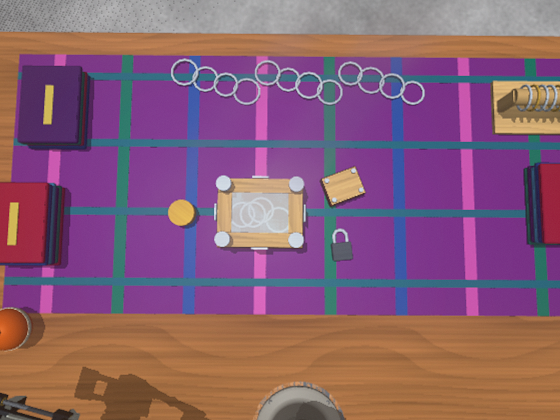

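View pics/scene0.png

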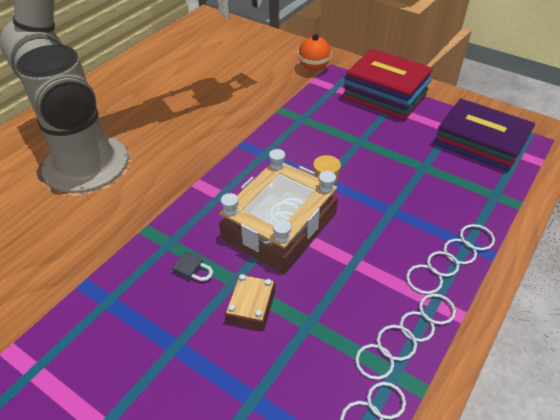

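The top view shows the caps at about (223,184), (296,184), (296,240) and (222,240). The case is nearly unturned. The scene view shows them at (327,180), (282,232), (230,203) and (277,157). Next I fit the case pose to both views.

```bash
cat > h.py <<'E'
import numpy as np,cv2
def proj(c,P):
    P=np.atleast_2d(P);E=c["extrinsics"];q=P@E[:3,:3].T+E[:3,3]
    f=210/np.tan(np.radians(c["fov_y"]/2))
    return np.c_[c["cx"]+f*q[:,0]/-q[:,2],c["cy"]-f*q[:,1]/-q[:,2]]
def caps(x,y,a,z=121):
    L=np.array([[-65,85],[65,85],[65,-85],[-65,-85]]);R=np.array([[np.cos(a),-np.sin(a)],[np.sin(a),np.cos(a)]])
    return np.c_[L@R.T+[x,y],np.broadcast_to(z,4)]
E
python3 - <<'E'
from plant import bot
from h import *
from scipy.optimize import least_squares
T=bot.capture("top");S=bot.capture("scene")
pt=np.array([[222,240],[223,184],[296,184],[296,240.]]);ps=np.array([[277,157],[327,180],[282,232],[230,203.]])
def blob(c,p,r=13):
    im=c["color"].astype(int);m=((im.max(2)-im.min(2)<40)&(im.max(2)>150)).astype(np.uint8)
    out=[]
    for u,v in p:
        x0,y0=int(u-r),int(v-r);n,l,s,ce=cv2.connectedComponentsWithStats(m[y0:y0+2*r,x0:x0+2*r]);k=1+s[1:,4].argmax();out.append([*(s[k,:2]+[x0,y0]),*s[k,2:5],*(ce[k]+[x0,y0])])
    return np.array(out).round(1)
bt=blob(T,pt);print(bt);print(blob(S,ps))
for nm,c,p in(("top",T,bt[:,5:]),):
    f=lambda q:(proj(c,caps(*q))-p).ravel()
    r=least_squares(f,[550,20,0]);print(nm,r.x,r.fun.round(1));q=r.x
o=[]
th=np.linspace(0,6.28,40)
for c,p in((T,bt[:,5:].mean(0)),(S,ps.mean(0))):
    k=5;u,v=(p-[70,50]).astype(int)
    im=cv2.resize(c["color"][v:v+110,u:u+140],None,fx=k,fy=k,interpolation=cv2.INTER_CUBIC)
    for C in caps(*q):
        e=proj(c,C+np.c_[18*np.cos(th),18*np.sin(th),0*th]);cv2.polylines(im,[((e+.5-[u,v])*k-.5).astype(int)],True,(0,0,255),1)
    o.append(im)
cv2.imwrite("pics/fitT.png",o[0]);cv2.imwrite("pics/fitS.png",o[1])
E
```

```text
[[214.  231.   16.   16.  202.  221.6 238.6]
 [216.  175.   15.   16.  187.  223.  182.6]
 [289.  176.   15.   16.  193.  295.9 183.5]
 [288.  232.   16.   16.  200.  295.6 239.6]]
[[269.  149.   16.   11.  139.  276.5 154.1]
 [319.  171.   17.   12.  160.  327.  176.4]
 [269.  219.   22.   14.  247.  280.4 224.9]
 [221.  193.   17.   13.  174.  229.  199.1]]
top [ 5.29513777e+02  9.95935801e+01 -5.41400757e-03] [-0.   0.  -0.   0.   0.1  0.  -0.  -0.1]
```

View pics/fitT.png

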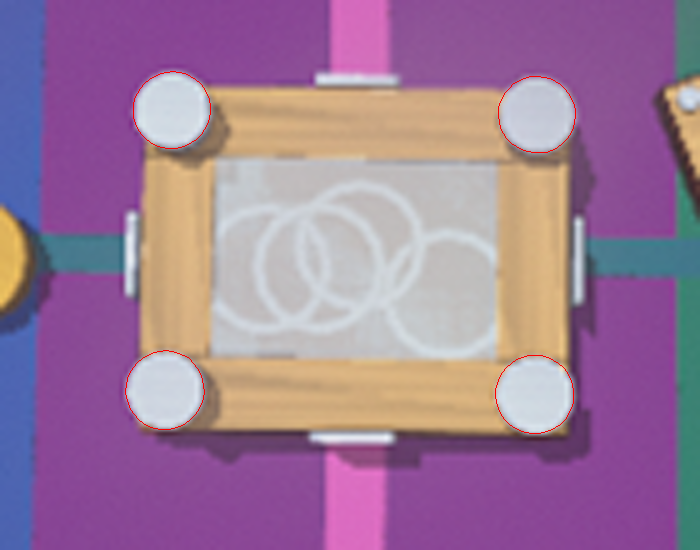

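View pics/fitS.png

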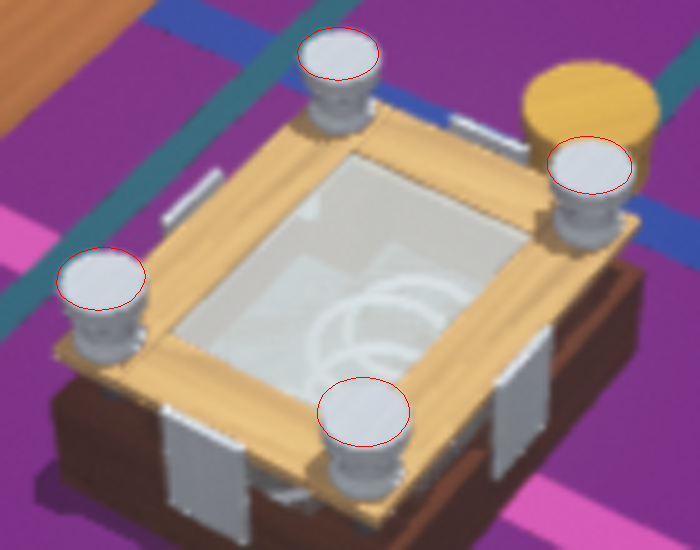

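The fit matches both views. Caps: cap1 (465,185), cap2 (595,184), cap3 (594,14), cap4 (464,15). First I shut the gripper and turn it to yaw π, so tool x = −X and tool y = +Y.

```bash
python3 -m crank '[[0,0,0,0,0,-0.125],[0,0,0,0,0,-0.125],[-0.04,-0.04,0,0,0,0],[-0.04,-0.04,0,0,0,0],[-0.04,-0.04,0,0,0,0]]' 0; python3 -m crank '[[-0.04,-0.04,0,0,0,0],[-0.04,-0.04,0,0,0,0],[-0.04,-0.04,0,0,0,0],[-0.04,-0.04,0,0,0,0],[0,0,0,0,0,0]]'
```

```text
time: 0.82
tool_pos: [251.0, 387.3, 201.9]
tcp_rot: [3.142, 0.0, -3.142]
contact_force: [0.2, -0.6, 0.1]
grip_width: 46.2
finger_force: 0.0
time: 1.45
tool_pos: [412.3, 225.8, 201.8]
tcp_rot: [-3.141, 0.0, 3.135]
contact_force: [-0.0, 0.2, 0.0]
grip_width: 0.7
finger_force: 0.0
```

```bash
python3 -m crank '[[-0.027,-0.02,0,0,0,0],[-0.026,-0.021,0,0,0,0],[0,0,0.035,0,0,0],[0,0,0.03,0,0,0],[0,0,0.010,0,0,0]]'; python3 -m crank '[[0,0,0,0,0,0],[0,0,0,0,0,0]]'
```

```text
time: 2.08
tool_pos: [461.4, 187.9, 125.5]
tcp_rot: [-3.141, -0.003, 3.142]
contact_force: [0.9, 0.2, 0.6]
grip_width: -0.1
finger_force: 0.0
time: 2.33
tool_pos: [463.6, 187.9, 128.2]
tcp_rot: [3.141, 0.002, 3.141]
contact_force: [0.1, 0.4, -0.0]
grip_width: 0.4
finger_force: 0.0
```

```bash
python3 - <<'E'
from plant import bot
from h import *
c=bot.capture("scene");o=bot.get_obs();print(o["tool_pos"])
k=5;u,v=235,110
cv2.imwrite("pics/a1.png",cv2.resize(c["color"][v:v+90,u:u+110],None,fx=k,fy=k))
E
```

```text
[463.67887722 187.76503217 128.22081944]
```

View pics/a1.png

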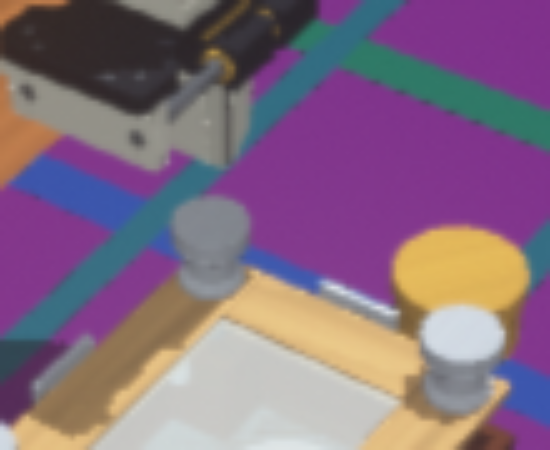

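The crop shows the fingertips near (210,160) and the cap top at (210,215). The gap looks larger than the 7 mm I expected, so I'll overlay the measured TCP to check.

```bash
python3 - <<'E'
from plant import bot
from h import *
o=bot.get_obs();c=bot.capture("scene");t=bot.capture("top");p=o["tool_pos"];print(p,o["time"],o["joint_positions"])
out=[]
for c,u,v in((c,200,50),(t,165,170)):
    k=4;im=cv2.resize(c["color"][v:v+140,u:u+100],None,fx=k,fy=k)
    B=p+np.array([[0,0,0],[0,0,19],[0,0,66],[0,95,66],[0,-95,66],[-37,0,66],[37,0,66]])
    for i,q in enumerate(proj(c,B)):
        a=tuple(((q-[u,v])*k).astype(int).tolist());cv2.circle(im,a,3,(0,255,0),-1);cv2.putText(im,str(i),a,0,.5,(0,255,255))
    out.append(im)
cv2.imwrite("pics/a2.png",np.hstack(out))
E
```

```text
[463.67887722 187.76503217 128.22081944] 2.375 [ 2.31392473e-01  3.70739907e-01  1.70298748e+00  7.93498217e-05
  1.06553117e+00 -1.33905885e+00]
```

View pics/a2.png

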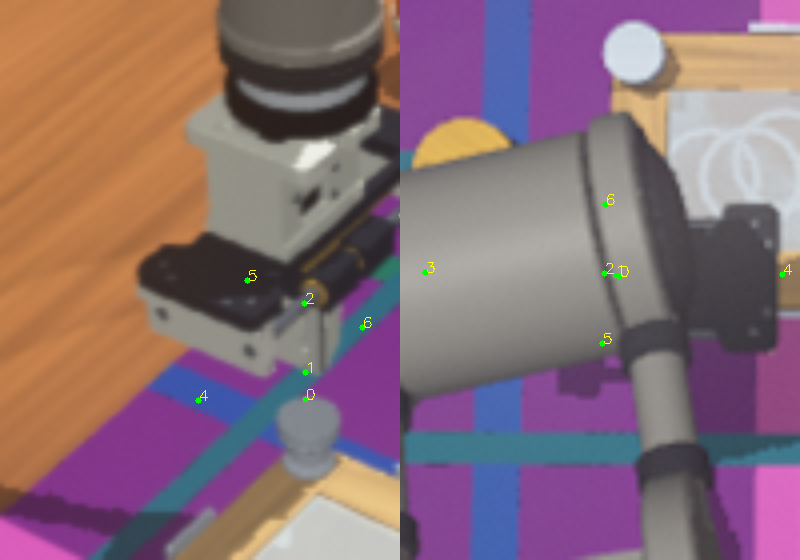

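The picture suggests the fingertips end above the reported TCP (marker 0). Force will settle it, so I descend gently and watch for contact.

```bash
python3 -m crank '[[-0.001,-0.002,0.003,0,0,0],[0,0,0.002,0,0,0],[0,0,0,0,0,0]]'; python3 -m crank '[[0,0,0.002,0,0,0],[0,0,0,0,0,0]]';python3 -m crank '[[0,0,0.002,0,0,0],[0,0,0,0,0,0]]'
```

```text
time: 2.85
tool_pos: [463.9, 185.2, 121.8]
tcp_rot: [3.142, -0.0, 3.141]
contact_force: [0.3, -0.7, -0.1]
grip_width: 0.2
finger_force: 0.0
time: 3.1
tool_pos: [463.9, 185.3, 119.8]
tcp_rot: [3.142, -0.0, 3.141]
contact_force: [0.1, 0.3, 0.0]
grip_width: 0.3
finger_force: 0.0
time: 3.35
tool_pos: [463.9, 185.3, 117.9]
tcp_rot: [3.142, -0.0, 3.141]
contact_force: [0.1, 0.4, 0.1]
grip_width: 0.8
finger_force: 0.0
```

```bash
python3 - <<'E'
from plant import bot
import cv2
o=bot.get_obs();c=bot.capture("wrist");print(o["tool_pos"],c["fov_y"],c["cx"],c["cy"],c["tool_from_camera"])
cv2.imwrite("pics/w1.png",c["color"])
E
```

```text
[463.91598421 185.33848219 117.86787787] 65.70646984690485 285.5809349420159 205.3458556993556 [[-9.87931809e-04  9.54137079e-01  2.99368433e-01  8.16543422e+01]
 [ 9.99999466e-01  1.03307570e-03  7.46723402e-06  1.31996977e+00]
 [-3.02145488e-04  2.99368281e-01 -9.54137590e-01 -1.82109976e+02]
 [ 0.00000000e+00  0.00000000e+00  0.00000000e+00  1.00000000e+00]]
```

View pics/w1.png

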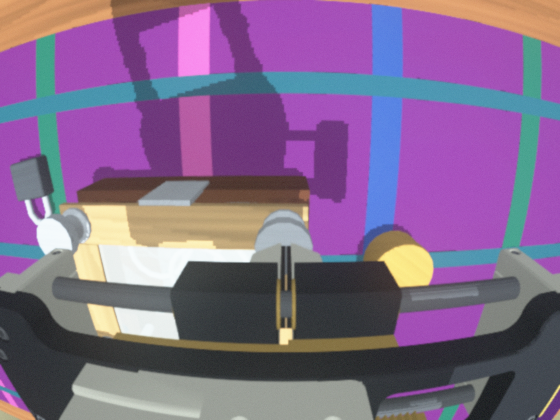

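The wrist view shows the shut fingertips in line with the cap (col 286 against 284). There is no contact yet at a reported z of 118, so I keep descending in small steps.

```bash
python3 -m crank '[[0,0,0.002,0,0,0],[0,0,0.002,0,0,0]]'|grep -E 'pos|cont'; python3 -m crank '[[0,0,0.002,0,0,0],[0,0,0.002,0,0,0]]'|grep -E 'pos|cont'
```

```text
tool_pos: [464.0, 185.3, 113.9]
contact_force: [-0.2, -0.5, -0.3]
tool_pos: [464.0, 185.3, 109.9]
contact_force: [-0.1, -1.0, 0.2]
```

```bash
cat >> h.py <<'E'
from scipy.spatial.transform import Rotation as Ro
def wproj(c,o,P):
    P=np.atleast_2d(P);R=Ro.from_euler("xyz",o["tcp_rot"]).as_matrix();t=(P-o["tool_pos"])@R
    T=np.linalg.inv(c["tool_from_camera"]);q=t@T[:3,:3].T+T[:3,3];d=np.c_[q[:,0],-q[:,1],-q[:,2]]
    f=210/np.tan(np.radians(c["fov_y"]/2));s=np.hypot(d[:,0],d[:,1]);r=f*np.arctan2(s,d[:,2])/s
    return np.c_[c["cx"]+r*d[:,0],c["cy"]+r*d[:,1]]
E
python3 - <<'E'
from plant import bot
from h import *
o=bot.get_obs();c=bot.capture("wrist");im=c["color"].copy();s=bot.capture("scene")
th=np.linspace(0,6.28,40)
K=caps(529.5,99.6,-.0054)
for C in K: cv2.polylines(im,[wproj(c,o,C+np.c_[18*np.cos(th),18*np.sin(th),0*th]).astype(int)],True,(0,0,255),1)
for i,z in enumerate((0,19,66)):
    a=tuple(wproj(c,o,o["tool_pos"]+[0,0,z])[0].astype(int).tolist());print(a);cv2.circle(im,a,3,(0,255,0),-1)
im=im[130:410,:]
S=cv2.resize(s["color"][100:240,200:400],None,fx=2.8,fy=2)[:, :0]
cv2.imwrite("pics/w2.png",np.vstack([im,cv2.resize(s["color"][90:170,200:360],None,fx=3.5,fy=3.5)]))
E
```

```text
(283, 243)
(283, 257)
(282, 305)
```

View pics/w2.png

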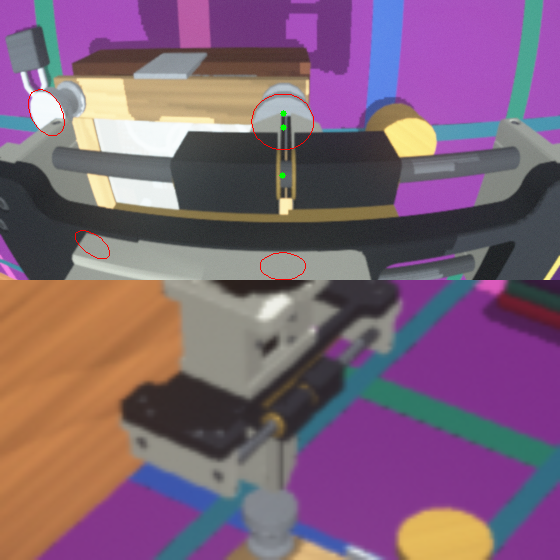

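```bash
python3 - <<'E'
from plant import bot
from h import *
o=bot.get_obs();s=bot.capture("scene");a=cv2.imread("pics/scene0.png");k=8;u,v=250,125
th=np.linspace(0,6.28,60);K=caps(529.5,99.6,-.0054);out=[]
for n,im in enumerate((a,s["color"])):
    im=cv2.resize(im[v:v+60,u:u+50],None,fx=k,fy=k,interpolation=cv2.INTER_CUBIC)
    for z,col in((121,(0,0,255)),(109,(0,255,255))):
        C=K[0].copy();C[2]=z
        e=proj(s,C+np.c_[18*np.cos(th),18*np.sin(th),0*th]);cv2.polylines(im,[((e+.5-[u,v])*k-.5).astype(int)],True,col,1)
    if n:
        for dz in(0,19,40):
            cv2.circle(im,tuple(((proj(s,o["tool_pos"]+[0,0,dz])[0]+.5-[u,v])*k).astype(int).tolist()),3,(0,255,0),-1)
    out.append(im)
cv2.imwrite("pics/cmp.png",np.hstack(out))
E
```

```text
(no output)
```

View pics/cmp.png

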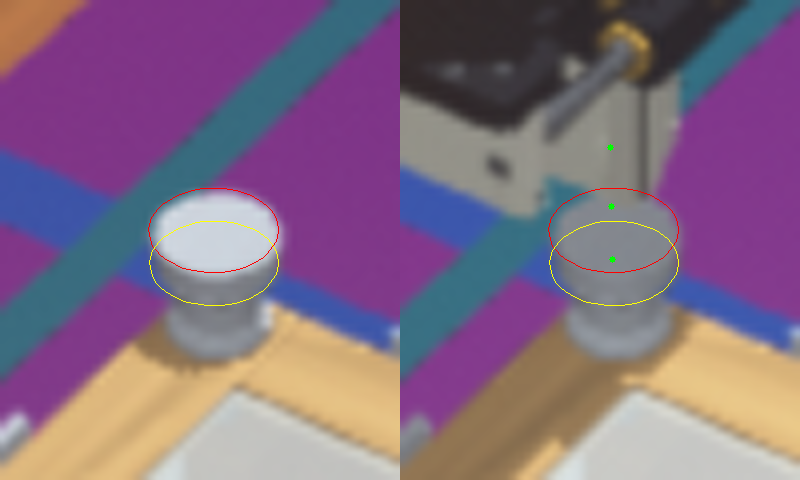

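The cap is still fully raised: it fills the red ellipse in both halves. The visible fingertips end about 20 mm above the reported TCP, so contact should come near a reported z of 100. I continue down by feel.

```bash
for i in 1; do python3 -m crank '[[0,0,0.002,0,0,0],[0,0,0.002,0,0,0]]'|grep -E 'pos|cont'; python3 -m crank '[[0,0,0.002,0,0,0]]'|grep -E 'pos|cont';python3 -m crank '[[0,0,0.002,0,0,0]]'|grep -E 'pos|cont'; done
```

```text
tool_pos: [464.0, 185.4, 105.9]
contact_force: [0.5, -0.1, -0.3]
tool_pos: [464.0, 185.3, 103.9]
contact_force: [-0.3, -0.1, -0.8]
tool_pos: [464.0, 185.3, 101.9]
contact_force: [0.4, 0.6, -0.7]
```

```bash
python3 -m crank '[[0,0,0.001,0,0,0],[0,0,0,0,0,0]]'|grep -E 'pos|cont'; python3 -m crank '[[0,0,0.001,0,0,0],[0,0,0,0,0,0]]'|grep -E 'pos|cont';python3 -m crank '[[0,0,0.001,0,0,0],[0,0,0,0,0,0]]'|grep -E 'pos|cont';python3 -m crank '[[0,0,0.001,0,0,0],[0,0,0,0,0,0]]'|grep -E 'pos|cont'
```

```text
tool_pos: [464.0, 185.3, 101.0]
contact_force: [-0.0, -0.3, -0.4]
tool_pos: [464.0, 185.3, 100.0]
contact_force: [-0.2, 0.4, -0.2]
tool_pos: [464.0, 185.3, 98.9]
contact_force: [-0.2, -0.2, 0.2]
tool_pos: [463.9, 185.3, 97.9]
contact_force: [0.3, 0.6, 0.1]
```

```bash
cat > chk.py <<'E'
from plant import bot
from h import *
a=cv2.resize(cv2.imread("pics/a1.png"),(110,90),interpolation=cv2.INTER_AREA) # frame crop at (235,110)
c=bot.capture("scene")["color"]
k=4;up=lambda i:cv2.resize(i,None,fx=k,fy=k,interpolation=cv2.INTER_CUBIC)
t=up(a[50:63,32:54]) # px x267-289,y160-173
r=cv2.matchTemplate(up(c[152:185,262:294]),t,cv2.TM_CCOEFF_NORMED);_,m,_,l=cv2.minMaxLoc(r);print("foot shift px",(l[0]/k-5,l[1]/k-8),round(m,3))
E
python3 chk.py; python3 -m crank '[[0,0,0.001,0,0,0],[0,0,0,0,0,0]]'|grep -E 'pos|cont';python3 -m crank '[[0,0,0.001,0,0,0],[0,0,0,0,0,0]]'|grep -E 'pos|cont';python3 -m crank '[[0,0,0.001,0,0,0],[0,0,0,0,0,0]]'|grep -E 'pos|cont'; python3 chk.py
```

```text
foot shift px (0.75, 0.5) 0.953
tool_pos: [463.9, 185.3, 96.9]
contact_force: [0.2, -0.9, 0.1]
tool_pos: [464.1, 185.4, 96.4]
contact_force: [-0.2, -1.0, 4.1]
tool_pos: [464.1, 185.4, 95.5]
contact_force: [-3.4, -1.0, 6.1]
foot shift px (1.0, 1.0) 0.937
```

Contact came at a reported z of about 96.6, so half way is about 84.6 and home about 72.6.

```bash
for s in 1; do python3 -m crank '[[0,0,0.001,0,0,0],[0,0,0.001,0,0,0],[0,0,0.001,0,0,0]]'|grep -E 'pos|cont'; python3 chk.py; python3 -m crank '[[0,0,0.001,0,0,0],[0,0,0.001,0,0,0],[0,0,0.001,0,0,0],[0,0,0.001,0,0,0]]'|grep -E 'time|pos|cont'; python3 chk.py; done
```

```text
tool_pos: [464.2, 185.4, 92.7]
contact_force: [-2.5, -0.5, 6.4]
foot shift px (1.0, 2.0) 0.919
time: 7.32
tool_pos: [464.1, 185.4, 88.7]
contact_force: [-1.8, -0.7, 6.9]
foot shift px (1.25, 3.25) 0.921
```

```bash
python3 -m crank '[[0,0,0.0015,0,0,0],[0,0,0.0015,0,0,0],[0,0,0.001,0,0,0],[0,0,0,0,0,0]]'|grep -E 'time|pos|cont'; python3 chk.py; python3 -m crank '[[0,0,-0.01,0,0,0],[0,0,-0.03,0,0,0],[0,0,0,0,0,0]]'|grep -E 'pos|cont'; python3 chk.py
```

```text
time: 7.88
tool_pos: [464.1, 185.4, 84.6]
contact_force: [-2.0, -0.4, 6.3]
foot shift px (1.0, 4.5) 0.937
tool_pos: [465.6, 185.7, 126.2]
contact_force: [-0.5, -1.2, -0.9]
foot shift px (0.0, 4.25) 0.964
```

```bash
python3 -m crank '[[-0.0325,-0.043,0,0,0,0],[-0.0325,-0.043,0,0,0,0],[-0.0325,-0.043,0,0,0,0],[-0.0325,-0.043,0,0,0,0],[0,0,0,0,0,0]]'|grep -E 'pos|cont'; python3 -m crank '[[0,0,0.015,0,0,0],[0,0,0.006,0,0,0],[0,0,0.002,0,0,0],[0,0,0,0,0,0]]'|grep -E 'time|pos|cont|rot'
```

```text
tool_pos: [595.0, 10.0, 122.5]
contact_force: [0.5, 0.0, 0.2]
time: 9.48
tool_pos: [593.7, 13.9, 101.0]
tcp_rot: [3.141, -0.0, -3.141]
contact_force: [0.3, -0.7, 0.1]
```

Next I push to 84.6 in small steps, watching for contact near 96.6.

```bash
python3 -m crank '[[0,0,0.002,0,0,0],[0,0,0.0015,0,0,0],[0,0,0,0,0,0]]'|grep -E 'pos|cont'; python3 -m crank '[[0,0,0.001,0,0,0],[0,0,0.001,0,0,0]]'|grep -E 'pos|cont'; python3 -m crank '[[0,0,0.001,0,0,0],[0,0,0.0015,0,0,0],[0,0,0,0,0,0]]'|grep -E 'pos|cont'
```

```text
tool_pos: [593.8, 13.2, 97.5]
contact_force: [-0.1, 0.1, -0.1]
tool_pos: [594.1, 13.2, 96.3]
contact_force: [-2.7, 0.4, 6.7]
tool_pos: [594.1, 13.2, 94.0]
contact_force: [-2.2, -0.2, 5.7]
```

```bash
python3 -m crank '[[0,0,0.001,0,0,0],[0,0,0.0015,0,0,0],[0,0,0.0015,0,0,0],[0,0,0.0015,0,0,0],[0,0,0.0015,0,0,0]]'|grep -E 'pos|cont'; python3 -m crank '[[0,0,0.0015,0,0,0],[0,0,0.001,0,0,0],[0,0,0,0,0,0]]'|grep -E 'pos|cont'; python3 -m crank '[[0,0,-0.01,0,0,0],[0,0,-0.03,0,0,0],[0,0,0,0,0,0]]'|grep -E 'time|pos|cont'
```

```text
tool_pos: [594.1, 13.2, 87.1]
contact_force: [-3.1, -0.6, 7.3]
tool_pos: [594.1, 13.2, 84.5]
contact_force: [-1.7, 0.4, 6.5]
time: 11.85
tool_pos: [595.6, 13.1, 126.1]
contact_force: [-0.0, 0.8, 0.8]
```

```bash
python3 -m crank '[[-0.001,0.043,0,0,0,0],[0,0.043,0,0,0,0],[0,0.043,0,0,0,0],[0,0.042,0,0,0,0],[0,0,0,0,0,0]]'|grep -E 'pos|cont'; python3 -m crank '[[0,0,0.015,0,0,0],[0,0,0.008,0,0,0],[0,0,0.002,0,0,0],[0,0,0.002,0,0,0],[0,0,0,0,0,0]]'|grep -E 'time|pos|cont|rot'; python3 -m crank '[[0,0,0.001,0,0,0],[0,0,0.001,0,0,0],[0,0,0,0,0,0]]'|grep -E 'pos|cont'
```

```text
tool_pos: [594.2, 187.1, 122.6]
contact_force: [-0.3, -0.5, -1.0]
time: 13.1
tool_pos: [595.3, 184.0, 96.8]
tcp_rot: [3.141, 0.001, 3.14]
contact_force: [-0.0, -0.3, -0.7]
tool_pos: [595.4, 184.2, 95.6]
contact_force: [-1.1, -1.3, 5.7]
```

```bash
python3 -m crank '[[0,0,0.0015,0,0,0],[0,0,0.0015,0,0,0],[0,0,0.0015,0,0,0],[0,0,0.0015,0,0,0],[0,0,0.0015,0,0,0]]'|grep -E 'pos|cont'; python3 -m crank '[[0,0,0.0015,0,0,0],[0,0,0.001,0,0,0],[0,0,0.001,0,0,0],[0,0,0,0,0,0]]'|grep -E 'pos|cont'; python3 -m crank '[[0,0,-0.01,0,0,0],[0,0,-0.03,0,0,0],[0,0,0,0,0,0]]'|grep -E 'time|pos|cont'
```

```text
tool_pos: [595.5, 184.2, 88.3]
contact_force: [-1.6, -2.0, 6.2]
tool_pos: [595.4, 184.2, 84.6]
contact_force: [-0.5, -1.0, 5.3]
time: 14.98
tool_pos: [596.7, 184.7, 126.4]
contact_force: [1.0, 0.0, -0.0]
```

Cap4 (464,15): ΔX −131, ΔY −169.

```bash
python3 -m crank '[[0.033,-0.042,0,0,0,0],[0.033,-0.042,0,0,0,0],[0.033,-0.042,0,0,0,0],[0.032,-0.043,0,0,0,0],[0,0,0,0,0,0]]'|grep -E 'pos|cont'; python3 -m crank '[[0,0,0.015,0,0,0],[0,0,0.008,0,0,0],[0,0,0.002,0,0,0],[0,0,0.002,0,0,0],[0,0,0,0,0,0]]'|grep -E 'time|pos|cont|rot'; python3 -m crank '[[0,0,0.001,0,0,0],[0,0,0.001,0,0,0],[0,0,0,0,0,0]]'|grep -E 'pos|cont'
```

```text
tool_pos: [461.6, 13.5, 123.1]
contact_force: [0.3, -0.5, -0.2]
time: 16.23
tool_pos: [464.1, 15.5, 96.7]
tcp_rot: [3.142, 0.0, 3.141]
contact_force: [-0.3, -0.4, 0.6]
tool_pos: [464.2, 15.4, 95.1]
contact_force: [-1.1, 0.7, 4.9]
```

```bash
python3 -m crank '[[0,0,0.0015,0,0,0],[0,0,0.0015,0,0,0],[0,0,0.0015,0,0,0],[0,0,0.0015,0,0,0],[0,0,0.0015,0,0,0]]'|grep -E 'pos|cont'; python3 -m crank '[[0,0,0.0015,0,0,0],[0,0,0.001,0,0,0],[0,0,0.0005,0,0,0],[0,0,0,0,0,0]]'|grep -E 'pos|cont'; python3 -m crank '[[0,0,-0.01,0,0,0],[0,0,-0.03,0,0,0],[0,0,0,0,0,0]]'|grep -E 'time|pos|cont'
python3 - <<'E'
from plant import bot
from h import *
S=bot.capture("scene");im=S["color"].copy();th=np.linspace(0,6.28,60)
k=5;u,v=210,130;im=cv2.resize(im[v:v+120,u:u+140],None,fx=k,fy=k,interpolation=cv2.INTER_CUBIC)
for C in caps(529.5,99.6,-.0054,109):
    e=proj(S,C+np.c_[18*np.cos(th),18*np.sin(th),0*th]);cv2.polylines(im,[((e+.5-[u,v])*k-.5).astype(int)],True,(0,0,255),1)
cv2.imwrite("pics/half.png",im)
E
```

```text
tool_pos: [464.2, 15.5, 87.7]
contact_force: [-2.3, 0.8, 6.5]
tool_pos: [464.2, 15.5, 84.7]
contact_force: [-1.6, 0.1, 5.8]
time: 18.1
tool_pos: [465.5, 15.1, 126.2]
contact_force: [0.1, -0.5, -0.0]
```

View pics/half.png

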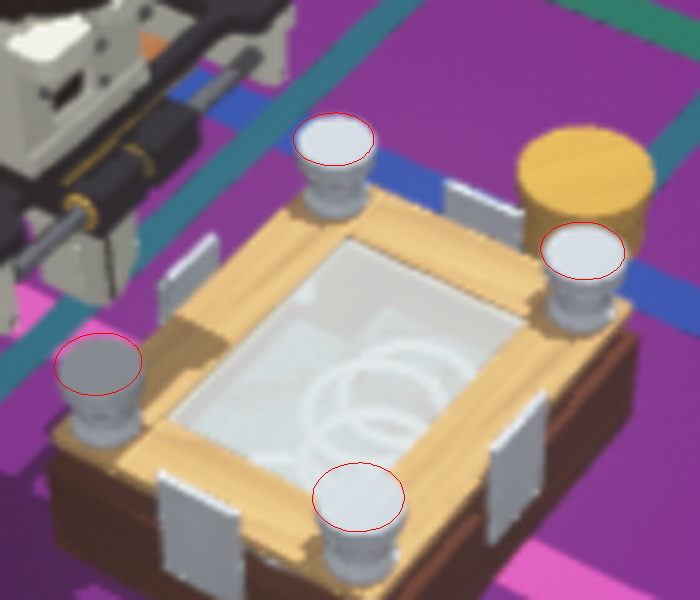

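All four caps sit at 109 mm, half way down (tops fill the ellipses drawn at that height). Now the second round, in the same order: 1, 3, 2, 4.

```bash
python3 -m crank '[[-0.001,0.043,0,0,0,0],[0,0.043,0,0,0,0],[0,0.042,0,0,0,0],[0,0.042,0,0,0,0],[0,0,0,0,0,0]]'|grep -E 'pos|cont'; python3 -m crank '[[0,0,0.02,0,0,0],[0,0,0.012,0,0,0],[0,0,0.004,0,0,0],[0,0,0.002,0,0,0],[0,0,0,0,0,0]]'|grep -E 'time|pos|cont'; python3 -m crank '[[0,0,0.0015,0,0,0],[0,0,0.0015,0,0,0],[0,0,0.0015,0,0,0],[0,0,0.0015,0,0,0],[0,0,0,0,0,0]]'|grep -E 'pos|cont'
```

```text
tool_pos: [464.2, 187.4, 123.1]
contact_force: [0.5, 0.2, -0.1]
time: 19.4
tool_pos: [465.3, 185.2, 86.3]
contact_force: [-0.0, 0.0, 0.9]
tool_pos: [465.4, 185.4, 80.9]
contact_force: [-1.1, -0.4, 6.8]
```

```bash
python3 -m crank '[[0,0,0.0015,0,0,0],[0,0,0.0015,0,0,0],[0,0,0.0015,0,0,0],[0,0,0.0015,0,0,0]]'|grep -E 'pos|cont'; python3 -m crank '[[0,0,0.001,0,0,0],[0,0,0.001,0,0,0],[0,0,0,0,0,0]]'|grep -E 'pos|cont'; python3 -m crank '[[0,0,0.0005,0,0,0],[0,0,0,0,0,0]]'|grep -E 'pos|cont'
```

```text
tool_pos: [465.4, 185.5, 75.1]
contact_force: [-1.3, -1.2, 8.3]
tool_pos: [465.4, 185.5, 73.1]
contact_force: [-2.4, -2.1, 8.5]
tool_pos: [465.4, 185.5, 73.0]
contact_force: [-3.1, -1.1, 12.5]
```

```bash
python3 -m crank '[[0,0,0.001,0,0,0],[0,0,0,0,0,0]]'|grep -E 'pos|cont';  python3 -m crank '[[0,0,0.0005,0,0,0],[0,0,0,0,0,0]]'|grep -E 'pos|cont'; python3 -m crank '[[0,0,-0.012,0,0,0],[0,0,-0.04,0,0,0],[0,0,0,0,0,0]]'|grep -E 'time|pos|cont'
```

```text
tool_pos: [465.5, 185.5, 72.4]
contact_force: [-4.9, -1.5, 15.7]
tool_pos: [465.5, 185.5, 72.4]
contact_force: [-5.4, -1.5, 20.4]
time: 22.02
tool_pos: [467.1, 185.9, 124.9]
contact_force: [0.0, -0.2, -1.2]
```

```bash
python3 -m crank '[[-0.032,-0.043,0,0,0,0],[-0.032,-0.043,0,0,0,0],[-0.032,-0.043,0,0,0,0],[-0.033,-0.042,0,0,0,0],[0,0,0,0,0,0]]'|grep -E 'pos|cont'; python3 -m crank '[[0,0,0.02,0,0,0],[0,0,0.011,0,0,0],[0,0,0.003,0,0,0],[0,0,0.002,0,0,0],[0,0,0,0,0,0]]'|grep -E 'time|pos|cont'; python3 -m crank '[[0,0,0.0015,0,0,0],[0,0,0.0015,0,0,0],[0,0,0.0015,0,0,0],[0,0,0.0015,0,0,0],[0,0,0,0,0,0]]'|grep -E 'pos|cont'
```

```text
tool_pos: [595.2, 11.1, 120.7]
contact_force: [-0.1, 0.6, 0.8]
time: 23.28
tool_pos: [594.1, 14.5, 86.4]
contact_force: [0.6, -0.5, -0.8]
tool_pos: [594.2, 14.3, 81.1]
contact_force: [-1.9, 0.8, 6.5]
```

```bash
python3 -m crank '[[0,0,0.0015,0,0,0],[0,0,0.0015,0,0,0],[0,0,0.0015,0,0,0],[0,0,0.0015,0,0,0]]'|grep -E 'pos|cont'; python3 -m crank '[[0,0,0.001,0,0,0],[0,0,0.001,0,0,0],[0,0,0,0,0,0]]'|grep -E 'pos|cont'; python3 -m crank '[[0,0,0.001,0,0,0],[0,0,0.001,0,0,0],[0,0,0,0,0,0]]'|grep -E 'pos|cont'
```

```text
tool_pos: [594.3, 14.3, 75.3]
contact_force: [-1.9, -0.1, 8.1]
tool_pos: [594.3, 14.3, 73.2]
contact_force: [-1.9, 0.4, 6.8]
tool_pos: [594.4, 14.2, 72.5]
contact_force: [-5.5, 0.2, 14.7]
```

Cap3 is near its stop. I give it one more firm nudge, lift, and go to cap2 (ΔX +1, ΔY +170).

```bash
python3 -m crank '[[0,0,0.0005,0,0,0],[0,0,0,0,0,0]]'|grep -E 'pos|cont'; python3 -m crank '[[0,0,-0.012,0,0,0],[0,0,-0.04,0,0,0],[0,0,0,0,0,0]]'|grep -E 'time|pos|cont'; python3 -m crank '[[0,0.042,0,0,0,0],[0,0.043,0,0,0,0],[0,0.043,0,0,0,0],[0,0.042,0,0,0,0],[0,0,0,0,0,0]]'|grep -E 'pos|cont'; python3 -m crank '[[0,0,0.02,0,0,0],[0,0,0.011,0,0,0],[0,0,0.003,0,0,0],[0,0,0.001,0,0,0],[0,0,0,0,0,0]]'|grep -E 'time|pos|cont'
```

```text
tool_pos: [594.4, 14.3, 72.4]
contact_force: [-6.2, 1.0, 17.9]
time: 25.78
tool_pos: [596.1, 14.0, 124.9]
contact_force: [-0.4, 0.0, -1.0]
tool_pos: [593.2, 187.0, 120.6]
contact_force: [-0.6, -0.4, 0.1]
time: 27.02
tool_pos: [594.4, 184.1, 87.0]
contact_force: [-0.3, 0.1, -0.2]
```

```bash
python3 -m crank '[[0,0,0.0015,0,0,0],[0,0,0.0015,0,0,0],[0,0,0.0015,0,0,0],[0,0,0.0015,0,0,0],[0,0,0.0015,0,0,0]]'|grep -E 'pos|cont'; python3 -m crank '[[0,0,0.0015,0,0,0],[0,0,0.0015,0,0,0],[0,0,0.0015,0,0,0],[0,0,0.001,0,0,0]]'|grep -E 'pos|cont'; python3 -m crank '[[0,0,0.001,0,0,0],[0,0,0.001,0,0,0],[0,0,0,0,0,0]]'|grep -E 'pos|cont';python3 -m crank '[[0,0,0.001,0,0,0],[0,0,0,0,0,0]]'|grep -E 'pos|cont'
```

```text
tool_pos: [594.3, 184.3, 80.2]
contact_force: [-1.4, -0.6, 5.7]
tool_pos: [594.3, 184.3, 74.7]
contact_force: [-1.5, -1.1, 6.2]
tool_pos: [594.3, 184.3, 72.6]
contact_force: [-1.8, -0.3, 5.7]
tool_pos: [594.4, 184.3, 72.5]
contact_force: [-4.1, -0.5, 12.1]
```

Next: a firm nudge, lift, then to cap4 (ΔX −130, ΔY −169).

```bash
python3 -m crank '[[0,0,0.001,0,0,0],[0,0,0,0,0,0]]'|grep -E 'pos|cont'; python3 -m crank '[[0,0,-0.012,0,0,0],[0,0,-0.04,0,0,0],[0,0,0,0,0,0]]'|grep -E 'time|pos|cont'; python3 -m crank '[[0.033,-0.042,0,0,0,0],[0.033,-0.042,0,0,0,0],[0.032,-0.042,0,0,0,0],[0.032,-0.043,0,0,0,0],[0,0,0,0,0,0]]'|grep -E 'pos|cont'; python3 -m crank '[[0,0,0.02,0,0,0],[0,0,0.011,0,0,0],[0,0,0.003,0,0,0],[0,0,0.001,0,0,0],[0,0,0,0,0,0]]'|grep -E 'time|pos|cont'
```

```text
tool_pos: [594.5, 184.3, 72.4]
contact_force: [-6.0, -2.3, 16.4]
time: 29.4
tool_pos: [596.2, 184.7, 125.1]
contact_force: [-0.0, 0.2, -0.8]
tool_pos: [461.7, 13.4, 121.2]
contact_force: [0.7, 0.1, -0.6]
time: 30.65
tool_pos: [464.2, 15.5, 86.8]
contact_force: [-0.6, -0.1, 0.0]
```

```bash
python3 -m crank '[[0,0,0.0015,0,0,0],[0,0,0.0015,0,0,0],[0,0,0.0015,0,0,0],[0,0,0.0015,0,0,0],[0,0,0.0015,0,0,0]]'|grep -E 'pos|cont'; python3 -m crank '[[0,0,0.0015,0,0,0],[0,0,0.0015,0,0,0],[0,0,0.0015,0,0,0],[0,0,0.001,0,0,0]]'|grep -E 'pos|cont'; python3 -m crank '[[0,0,0.001,0,0,0],[0,0,0.001,0,0,0],[0,0,0,0,0,0]]'|grep -E 'pos|cont';python3 -m crank '[[0,0,0.001,0,0,0],[0,0,0,0,0,0]]'|grep -E 'pos|cont'
```

```text
tool_pos: [464.2, 15.4, 79.7]
contact_force: [-2.2, 0.5, 6.9]
tool_pos: [464.2, 15.3, 74.2]
contact_force: [-2.0, -0.5, 6.7]
tool_pos: [464.2, 15.3, 72.5]
contact_force: [-2.4, 0.4, 9.2]
tool_pos: [464.3, 15.3, 72.4]
contact_force: [-5.8, 0.2, 18.4]
```

```bash
python3 -m crank '[[0,0,-0.012,0,0,0],[0,0,-0.04,0,0,0],[0,0,-0.05,0,0,0],[0,0,-0.04,0,0,0],[0,0,0,0,0,0]]'|grep -E 'time|pos|cont'; python3 - <<'E'
from plant import bot
from h import *
a=cv2.imread("pics/scene0.png");S=bot.capture("scene");c=S["color"]
k=4;up=lambda i:cv2.resize(i,None,fx=k,fy=k,interpolation=cv2.INTER_CUBIC)
def m(x,y,w,h,dy):
    r=cv2.matchTemplate(up(c[y+dy-5:y+dy+h+5,x-5:x+w+5]),up(a[y:y+h,x:x+w]),cv2.TM_CCOEFF_NORMED);_,s,_,l=cv2.minMaxLoc(r);return (l[0]/k-5,l[1]/k-5+dy,round(s,2))
e1=proj(S,caps(529.5,99.6,-.0054));e0=proj(S,caps(529.5,99.6,-.0054,97));print("expected",(e0-e1).round(1).tolist())
for n,b in dict(c1=(267,147,20,20),c2=(317,169,20,20),c3=(271,219,22,22),c4=(219,191,20,20)).items():print(n,m(*b,7))
for n,b in dict(box=(224,270,54,60),lock=(170,250,46,34),tin=(310,152,20,15)).items():print(n,m(*b,0))
E
```

```text
time: 33.02
tool_pos: [465.7, 15.1, 215.7]
contact_force: [-0.7, -0.0, -0.7]
expected [[0.1, 8.2], [-0.7, 8.2], [0.1, 8.1], [0.9, 8.1]]
c1 (0.25, 8.0, 0.93)
c2 (-0.75, 8.25, 0.86)
c3 (0.0, 8.0, 0.99)
c4 (1.0, 9.0, 0.46)
box (0.0, 0.0, 1.0)
lock (0.0, 0.0, 0.9)
tin (0.0, 0.0, 1.0)
```

All caps are home (cap4's match is weak because of the arm's shadow, but it met its hard stop at 72.4 like the others). The bystanders have not moved.

```bash
python3 -c "
from plant import bot
print(bot.close_job())"
```

```text
the job is handed in; nothing more can be done
None
```

The bangle case is closed: all four caps went half way and then fully home in the order 1, 3, 2, 4. Each met its hard stop at the same height, the box, padlock and tin did not move, and the job was handed in at about 33 s.

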